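Crank up the movement stage

ROBOT

A 7-joint arm with a two-finger parallel gripper is mounted at the origin on the work surface. World frame = base frame: x ahead of the robot, y to its left, z up, the work surface at z = 0. Lengths are in m, angles in rad, forces in N, time in s.
With the tool pointing down it reaches from about 0.4 to 0.85 m from the base axis. Payload 10.4 kg.
Tool frame: the origin (TCP) lies midway between the tips of the shut fingers; the grasp point (between the pads) lies 19 mm behind it; z points along the fingers, y is the line along which they close (so a half turn about z gives the same grasp; the last joint's range is limited). The gripper opens to 85 mm and grips with 20 to 120 N. Pads are 22 mm wide; open, the fingers measure 114 mm over their backs; the gripper's body (76 mm by 85 mm) begins 54 mm behind the grasp point. The pads swing forward as they close: fully open they stand 13 mm farther back than shut.
Start: joints at [1.313, 0.332, -0.065, 1.46, 0.022, 1.35, -0.088], TCP at [0.145, -0.608, 0.231] pointing down, gripper open.
Joint ranges: [-2.6, 2.6], [-0.5, 2.12], [-1.47, 1.34], [0.16, 2.42], [-1.27, 4.41], [0.06, 2.06], [-2.6, 2.6]. Speed limits (rad/s): [2.22, 2.22, 2.79, 2.79, 3.14, 3.14, 3.14].

INTERFACE

Orientations are given as a unit quaternion [x, y, z, w].
In Python, from workcell import get_obs, camera, camera_params, hand_in gives the robot as it stands.
- The arm moves only by the tool carry_out, never from a script. Its argument "commands" is a list that holds one entry, the list of rows, each a list of 6 numbers: the shift along the tool's x, y, z in units of 40 mm (1.0 is 40 mm), then the turn, a rotation vector about the tool's x, y, z in units of 6 degrees (1.0 is 6 degrees). In form: [[[x, y, z, ax, ay, az], ...]]. A call has 1 to 20 rows; each row shifts and turns the commanded pose from where the row before left it, along the tool's axes as they then stand; what a row does not reach is not made up. A row lasts 1/12 s, in which the tool goes at most 41.7 mm and 7.16 degrees, less where a joint would pass 70% of its speed; a pose out of reach is approached as far as the arm can. A call is refused whole if a number of a shift passes 1 or a number of a turn 1, either way. A call with a gripper value outside its range is refused whole. "hand" is the closure, from -1 (fully open) to 1 (shut), set as the call begins (left out, the last holds). The fingers move at their own pace and stop on an object; "force" is the grip in N (left out, the last holds). Time passes only in rows, so rows that do not move let the fingers close. It gives the time, the measured TCP pose, the force, the opening and the grip force at its end, in the units of the state.
- get_obs(): the state, without advancing time (a new reading comes with each control period).
- camera(name): name is "side" or "top"; returns the picture (384x512x3 uint8, red, green, blue); there is no depth.
- camera_params(name): a dict with "mtx" (3x3 intrinsics, pixels), "R" (3x3) and "t" (3): a world point X has camera coordinates R X + t. Camera axes: x right, y down, z forward; pixel columns grow to the right and rows downward; lengths in m; the calibration is good to about 2 mm. A picture is of the moment at which its call begins. camera_params takes no time and is no camera call.
- hand_in(): hands the job in; it is judged then, once.
The state is a dict: "clock": time; "joint_pos": joint angles; "joint_velocities": joint speeds; "tau": joint torques, N m; "position": TCP position; "ee_rot": TCP orientation; "ft_force": force on the tool from outside, world axes, zero at the start; "torque": the same for the moment, N m; "grip_width": opening from 0.0 (shut) to 1.0 (fully open); "grasp_force": force on a finger pad.
Only numpy, scipy, OpenCV 4.12 (cv2) and the standard library are available. Lean on these libraries where they do the work, as an engineer would, in place of code of your own. Each camera call takes 0.05 s, during which the arm holds its last target. There are 200 camera calls.

TASK

On the watchmaker's bench, raise the small stage that holds the watch movement: first swing the folding crank handle on the lifting stand's wheel up until it stands upright, and only then use it to turn the wheel clockwise (seen from above) as far as it goes, so that the stage is fully up. Leave the handle standing, and do not turn the plain spoked handwheel that stands alone to one side.

Things in the scene. Friction and masses are not known exactly. Their poses are not given: they have to be found in the camera images.
- stand: Fixed lifting stand: grey base plate 130 (x) x 260 (y) x 16 mm; origin at the centre of its underside, z up. At its y = -60 mm a 100 mm square gearbox carries the lift wheel; at y = +70 mm is the round stage, radius 45 mm, with a brass watch movement between two steel jaws, highest point 68 mm above the bench when down, 25 mm more when up.
- crank_handle (a joint): Fold angle, rad: 0 flat, pointing from its hinge back across the wheel's axis, centreline 18 mm above the disc; grows as the free end swings up in the vertical plane through wheel axis and hinge; 1.57 upright, stop 1.6; starts at 0 to 0.25. A steel shank 10 mm thick with a black ball knob 24 mm in diameter, its centre 58 mm from the hinge. Stiff hinge (0.03 N m): stays where left.
- lift_wheel (a joint): Aluminium disc, radius 62 mm, top at z = 100 mm, vertical axis at stand x = 0, y = -60 mm. Rad: 0 at start (stage down), grows clockwise seen from above, stop at 1.55 (stage up). Two lugs (24 mm over both, tops at z = 125 mm) hold the handle's hinge 50 mm from the axis, at z = 118 mm; at 0 the hinge is on the stand's +x side, its pin along stand y. 2 to 3 N at the handle turns it; it stays put.
- plain_wheel (a joint): Angle, rad, of the other handwheel: a plain valve-type wheel of radius 50 mm on its own base, without a folding handle, at least 0.2 m to the robot's right of the lift wheel. Not to be turned.

How it is judged:
By the outcome, as a careful person would: the job done as asked, in the order asked, and still so for the second after the job is handed in, with the robot touching nothing.
It also fails if it takes over 42 s, if anything falls off the work surface, if the arm or the gripper's body presses on something with over 40 N, if the wrist force passes 120 N, or if a joint passes its speed limit or range.

## Working session

There is one attempt and no reset: what is moved stays moved. The work goes in short steps, Python scripts to look and compute and a tool call to move; the robot and the scene stay as the last step left them, time stands still between calls to the robot, and variables do not carry over. Pictures are saved under pics/ and viewed, at most 10 in all, crops included, and the job is handed in when it is done.

Besides the shell and the picture viewer there is one more tool, called after "Call:" as name(argument=value, ...) on one line, values as JSON. carry_out: Moves the arm, as the interface text tells. Its arguments: {"type":"object","properties":{"commands":{"type":"array"},"hand":{"type":"number"},"force":{"type":"number"}},"required":["commands"]}

```bash
mkdir -p pics
python3 - <<'E'
from workcell import *
import cv2,numpy as np
for n in("side","top"):
    cv2.imwrite(f"pics/{n}0.png",cv2.resize(camera(n)[:,:,::-1],(768,576),interpolation=cv2.INTER_CUBIC))
    p=camera_params(n);R=np.array(p["R"]);print(n,p["mtx"],R.round(3),"cam",-R.T@np.array(p["t"]))
o=get_obs();print(o)
E
```

```text
side [[354.81927613   0.         255.57535207]
 [  0.         354.81927613 186.36133355]
 [  0.           0.           1.        ]] [[-0.991 -0.134  0.003]
 [-0.067  0.482 -0.874]
 [ 0.116 -0.866 -0.486]] cam [0.48023159 0.39299299 0.40647092]
top [[458.13222762   0.         253.89228816]
 [  0.         458.13222762 193.24946038]
 [  0.           0.           1.        ]] [[ 0.005 -1.    -0.019]
 [-0.997 -0.003 -0.073]
 [ 0.073  0.019 -0.997]] cam [ 0.46848108 -0.16133713  1.03081411]
{'clock': 0.1, 'joint_pos': array([ 1.31338913,  0.33283531, -0.06469508,  1.46083619,  0.02159597,
        1.34988661, -0.08850797]), 'joint_velocities': array([-5.07743905e-04, -9.92716521e-05,  1.29197207e-03, -6.94371335e-04,
       -1.71272332e-03, -1.01505875e-03,  2.16614556e-03]), 'tau': array([ 1.36434923e-03, -6.26750422e+01,  4.93443932e-02, -3.92428350e+01,
        1.63504755e-02,  7.07546526e-03, -2.87303783e-05]), 'position': array([ 0.14533086, -0.60753617,  0.23058893]), 'ee_rot': array([ 9.93115601e-01,  1.17136667e-01, -1.00738718e-04, -6.27101680e-04]), 'ft_force': array([0.05981365, 0.67467555, 0.11141308]), 'torque': array([ 0.03044964, -0.01014163,  0.06197545]), 'grasp_force': 0.0, 'grip_width': 0.9969786983614295}
```

View pics/top0.png

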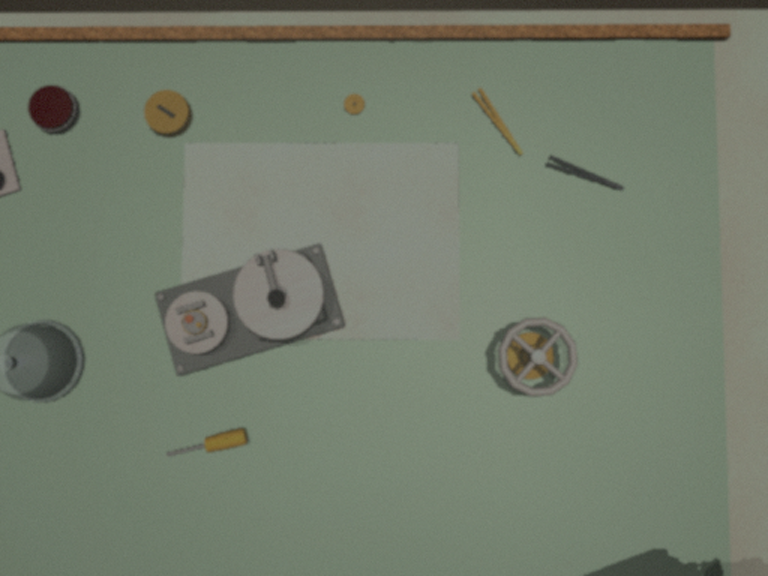

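View pics/side0.png

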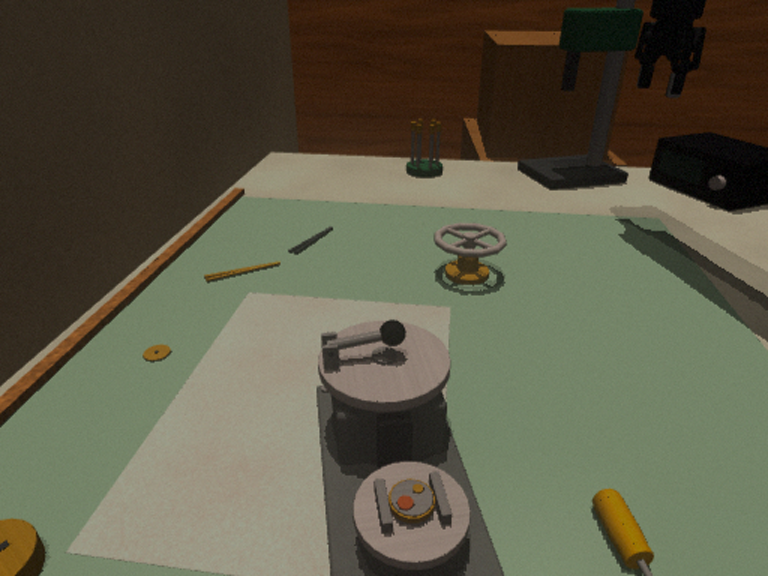

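The top view shows the stand's disc at (279,294), the knob at (277,298), the lugs at (266,258) and the stage at (196,322). The plain wheel is far off at (538,357). In the side view the knob is at (393,333) and the lugs at (329,345).

```bash
cat > h.py <<'E'
from workcell import *
import numpy as np, cv2
s=2/3
def P(n):
    p=camera_params(n);return np.array(p["mtx"]),np.array(p["R"]),np.array(p["t"])
def ray(n,u,v):   # u,v in 768x576 pixels
    M,R,t=P(n);d=R.T@np.linalg.solve(M,[(u+.5)*s-.5,(v+.5)*s-.5,1]);return -R.T@t,d
def atz(n,u,v,z):
    c,d=ray(n,u,v);return c+d*(z-c[2])/d[2]
def tri(a,b):
    A=[];B=[]
    rs=[ray("top",*a),ray("side",*b)]
    (c1,d1),(c2,d2)=rs
    k=np.linalg.lstsq(np.c_[d1,-d2],c2-c1,rcond=None)[0]
    p,q=c1+k[0]*d1,c2+k[1]*d2
    return (p+q)/2,np.linalg.norm(p-q)
def px(n,X):
    M,R,t=P(n);q=M@(R@X+t);return ((q[:2]/q[2]+.5)/s-.5).round(1)
E
python3 - <<'E'
from h import *
print("knob",tri((277,298),(393,333)))
print("lugs",tri((266,258),(329,336)))
print("disc@.1",atz("top",279,294,.1),atz("side",384,358,.1))
print("stage",atz("top",196,322,.05))
c=np.array([atz("top",*q,.016) for q in((319,244),(344,326),(180,375),(156,292))])
ctr=c.mean(0);print("plate",c.round(3),ctr)
yd=(c[3]+c[2]-c[0]-c[1])[:2];yd/=np.linalg.norm(yd);xd=np.array([yd[1],-yd[0]])
print("ydir",yd,"xdir",xd,"sizes",np.linalg.norm(c[0]-c[1]),np.linalg.norm(c[0]-c[3]))
ax=ctr[:2]-.06*yd;print("axis",ax,"hinge",ax+.05*xd)
for f in(0,.12,.25):
    k=np.r_[ax+.05*xd-.058*np.cos(f)*xd,.118+.058*np.sin(f)];print(f,k,px("top",k),px("side",k))
E
```

```text
knob (array([ 0.52413207, -0.00658833,  0.12696981]), np.float64(0.0012646139588963603))
lugs (array([0.57867363, 0.00888102, 0.12891171]), np.float64(0.004530690164905993))
disc@.1 [ 0.53060663 -0.00466498  0.1       ] [ 0.53257984 -0.00348407  0.1       ]
stage [0.49332408 0.1224803  0.05      ]
plate [[ 0.611 -0.049  0.016]
 [ 0.489 -0.088  0.016]
 [ 0.416  0.154  0.016]
 [ 0.539  0.193  0.016]] [0.51370411 0.05268698 0.016     ]
ydir [-0.28821662  0.95756524] xdir [0.95756524 0.28821662] sizes 0.1278300541134243 0.25309515322473647
axis [ 0.5309971  -0.00476693] hinge [0.57887537 0.0096439 ]
0 [ 0.52333658 -0.00707266  0.118     ] [278.5 298.5] [394.5 340.8]
0.12 [ 0.52373598 -0.00695245  0.12494331] [277.5 297.9] [394.1 334.7]
0.25 [ 0.52506315 -0.00655299  0.13234943] [276.3 296.6] [392.7 328.1]
```

Call:
carry_out(commands=[[[0.635,-0.62,0,0,0,0],[0.635,-0.62,0,0,0,0],[0.635,-0.62,0,0,0,0],[0.635,-0.62,0,0,0,0],[0.635,-0.62,0,0,0,0],[0.635,-0.62,0,0,0,0],[0.635,-0.62,0,0,0,0],[0.635,-0.62,0,0,0,0],[0.635,-0.62,0,0,0,0],[0.635,-0.62,0,0,0,0],[0.635,-0.62,0,0,0,0],[0.635,-0.62,0,0,0,0],[0.635,-0.62,0,0,0,0],[0.635,-0.62,0,0,0,0],[0.635,-0.62,0,0,0,0],[0.635,-0.62,0,0,0,0],[0.635,-0.62,0,0,0,0],[0.635,-0.62,0,0,0,0],[0.635,-0.62,0,0,0,0],[0.635,-0.62,0,0,0,0]]], hand=-1)

```text
clock: 1.77
position: [0.5246, -0.0058, 0.2312]
ee_rot: [0.993, 0.117, -0.0, 0.0]
ft_force: [1.3, -0.5, -1.0]
grip_width: 1.0
grasp_force: 0.0
```

Call:
carry_out(commands=[[[0,0,0,0,0,-1],[0,0,0,0,0,-1],[0,0,0,0,0,-1],[0,0,0,0,0,-1],[0,0,0,0,0,-1],[0,0,0,0,0,-1],[0,0,0,0,0,-1],[0,0,0,0,0,-1],[0,0,0,0,0,-1],[0,0,0,0,0,-1],[0,0,0,0,0,-1],[0,0,0,0,0,-1],[0,0,0,0,0,-1],[0,0,0,0,0,-1],[0,0,0,0,0,-1],[0,0,0,0,0,-1]]])

```text
clock: 3.1
position: [0.5239, -0.0073, 0.231]
ee_rot: [0.575, 0.818, -0.0, -0.0]
ft_force: [0.2, -0.5, -0.3]
grip_width: 1.0
grasp_force: 0.0
```

Call:
carry_out(commands=[[[0,0,0,0,0,-1],[0,0,0,0,0,-1],[0,0,0,0,0,-1],[0,0,0,0,0,-1],[0,0,0,0,0,-1],[0,0,0,0,0,-1],[0,0,0,0,0,-1],[0,0,0,0,0,-1],[0,0,0,0,0,-1],[0,0,0,0,0,-1],[0,0,0,0,0,-1],[0,0,0,0,0,-1],[0,0,0,0,0,-1],[0,0,0,0,0,-1],[0,0,0,0,0,-0.5],[0,0,0,0,0,0]]])

```text
clock: 4.43
position: [0.5239, -0.0074, 0.231]
ee_rot: [-0.144, 0.99, 0.0, -0.0]
ft_force: [0.6, 0.5, 0.3]
grip_width: 0.997
grasp_force: 0.0
```

```bash
cat >> h.py <<'E'
from scipy.spatial.transform import Rotation as Ro
def go(target):
    o=get_obs();r=Ro.from_quat(o["ee_rot"]);m=r.as_matrix()
    print("t",o["clock"],"pos",o["position"].round(4),"yaw y",np.degrees(np.arctan2(m[1,1],m[0,1])).round(2),"z",m[:,2].round(4),"q7",o["joint_pos"][6].round(3),"w",o["grip_width"],"F",o["ft_force"].round(1),o["grasp_force"])
    print("units to target",(m.T@(np.array(target)-o["position"])/.04).round(3))
E
python3 - <<'E'
from h import *
go([.524,-.0067,.107])
cv2.imwrite("pics/side1.png",cv2.resize(camera("side")[:,:,::-1],(768,576),interpolation=cv2.INTER_CUBIC))
E
```

```text
t 4.4333 pos [ 0.5239 -0.0074  0.231 ] yaw y 106.59 z [-6.e-04  1.e-04 -1.e+00] q7 1.603 w 0.9967292681983656 F [0.6 0.5 0.3] 0.0
units to target [-0.01   0.016  3.099]
```

View pics/side1.png

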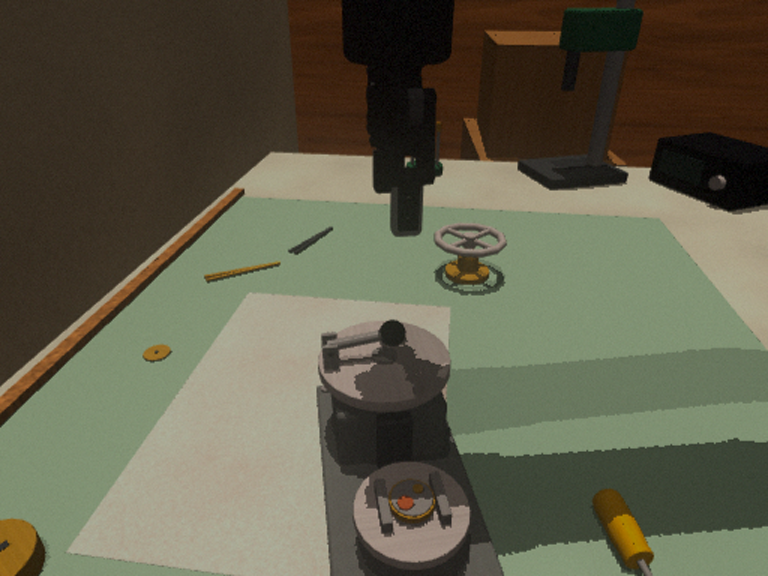

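The tool is in line with the knob, still at (392,333). Descend and grip.

Call:
carry_out(commands=[[[0,0.01,0.5,0,0,0],[0,0,0.5,0,0,0],[0,0,0.5,0,0,0],[0,0,0.5,0,0,0],[0,0,0.4,0,0,0],[0,0,0.3,0,0,0],[0,0,0.2,0,0,0],[0,0,0.2,0,0,0],[0,0,0,0,0,0]]], hand=-1)

```text
clock: 5.23
position: [0.5235, -0.007, 0.1063]
ee_rot: [-0.143, 0.99, 0.0, -0.001]
ft_force: [-0.5, 0.6, -1.1]
grip_width: 1.003
grasp_force: 0.0
```

Call:
carry_out(commands=[[[0,0,0,0,0,0],[0,0,0,0,0,0],[0,0,0,0,0,0],[0,0,0,0,0,0],[0,0,0,0,0,0],[0,0,0,0,0,0],[0,0,0,0,0,0],[0,0,0,0,0,0],[0,0,0,0,0,0],[0,0,0,0,0,0],[0,0,0,0,0,0],[0,0,0,0,0,0]]], hand=1, force=20)

```text
clock: 6.23
position: [0.5239, -0.0065, 0.1073]
ee_rot: [-0.143, 0.99, 0.0, -0.0]
ft_force: [-2.4, 4.0, -0.3]
grip_width: 0.263
grasp_force: 19.6
```

Run:
```python
from h import *
go([.524,-.0067,.107])
cv2.imwrite("pics/side2.png",cv2.resize(camera("side")[:,:,::-1][150:342,150:406],(768,576),interpolation=cv2.INTER_CUBIC))
```

```text
t 6.2333 pos [ 0.5239 -0.0065  0.1073] yaw y 106.48 z [-1.e-04  4.e-04 -1.e+00] q7 1.494 w 0.26272425997578214 F [-2.4  4.  -0.3] 19.64143842458725
units to target [-0.001 -0.006  0.007]
```

View pics/side2.png

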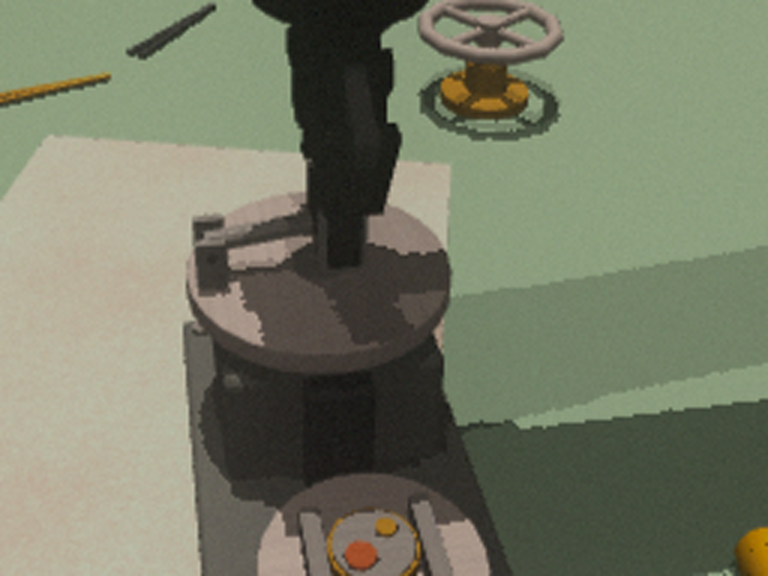

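The pads are on the knob, with the lugs at (208,250) in the crop and the wheel unturned. Swing the handle up along its arc.

Call:
carry_out(commands=[[[-0.045,0,-0.2,0,0,0],[-0.075,0,-0.195,0,0,0],[-0.1,0,-0.18,0,0,0],[-0.125,0,-0.165,0,0,0],[-0.15,0,-0.145,0,0,0],[-0.165,0,-0.125,0,0,0],[-0.185,0,-0.1,0,0,0],[-0.195,0,-0.07,0,0,0],[-0.205,0,-0.04,0,0,0],[-0.205,0,-0.015,0,0,0],[0,0,0,0,0,0],[0,0,0,0,0,0]]])

```text
clock: 7.28
position: [0.5802, 0.0093, 0.1569]
ee_rot: [-0.143, 0.99, -0.0, 0.0]
ft_force: [-1.7, 1.4, 5.3]
grip_width: 0.262
grasp_force: 20.5
```

Run:
```python
from h import *
go([.579,.0096,.156])
for n,(a,b) in dict(side=(100,150),top=(90,90)).items():
    cv2.imwrite(f"pics/{n}3.png",cv2.resize(camera(n)[:,:,::-1][a:a+192,b:b+256],(768,576),interpolation=cv2.INTER_CUBIC))
k=np.array([.579,.0096,.176]);print(px("side",k)*2/3-[150,100])
```

```text
t 7.2833 pos [0.5802 0.0093 0.1569] yaw y 106.44 z [ 9.e-04 -1.e-04 -1.e+00] q7 1.466 w 0.2620179639731756 F [-1.7  1.4  5.3] 20.45569360256195
units to target [0.026 0.015 0.023]
[69.         94.33333333]
```

View pics/side3.png

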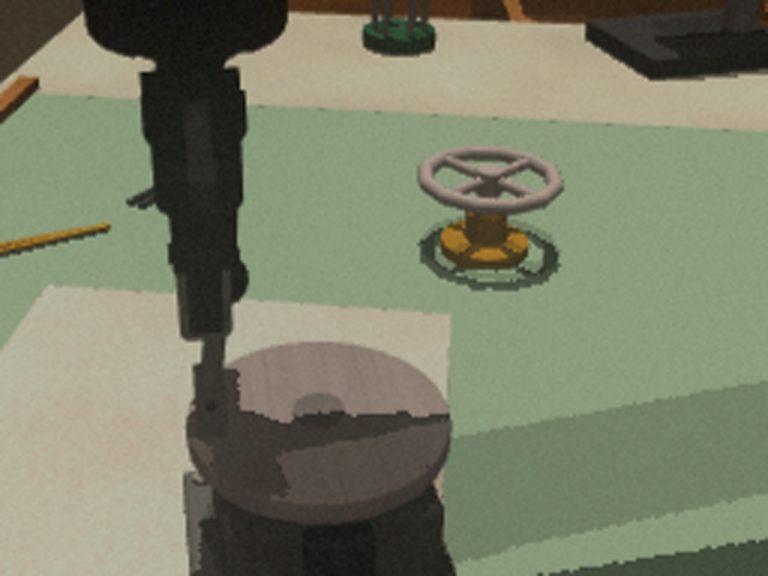

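The knob's right edge at (248,283) puts it about 5 mm short of upright, so nudge outward.

Call:
carry_out(commands=[[[-0.05,0,0,0,0,0],[-0.05,0,0,0,0,0],[-0.03,0,0,0,0,0],[0,0,0,0,0,0],[0,0,0,0,0,0]]])

```text
clock: 7.8
position: [0.5846, 0.0105, 0.1569]
ee_rot: [-0.143, 0.99, -0.0, 0.0]
ft_force: [-1.0, -0.0, 5.6]
grip_width: 0.26
grasp_force: 20.5
```

Run:
```python
from h import *
go([.579,.0096,.156])
im=camera("side")[:,:,::-1][165:261,180:308]
cv2.imwrite("pics/side4.png",cv2.resize(im,(768,576),interpolation=cv2.INTER_CUBIC))
for f in(1.4,1.5,1.57):
  k=np.array([.579,.0096,.118])+.058*np.array([-np.cos(f)*.9576,-np.cos(f)*.288,np.sin(f)]);print(f,(px("side",k)*2/3-[180,165])*6)
```

```text
t 7.8 pos [0.5846 0.0105 0.1569] yaw y 106.42 z [ 6.e-04 -7.e-04 -1.e+00] q7 1.461 w 0.2599720073130387 F [-1.  -0.   5.6] 20.450047552585602
units to target [0.141 0.019 0.023]
1.4 [280. 176.]
1.5 [253.2 175.2]
1.57 [234. 176.]
```

View pics/side4.png

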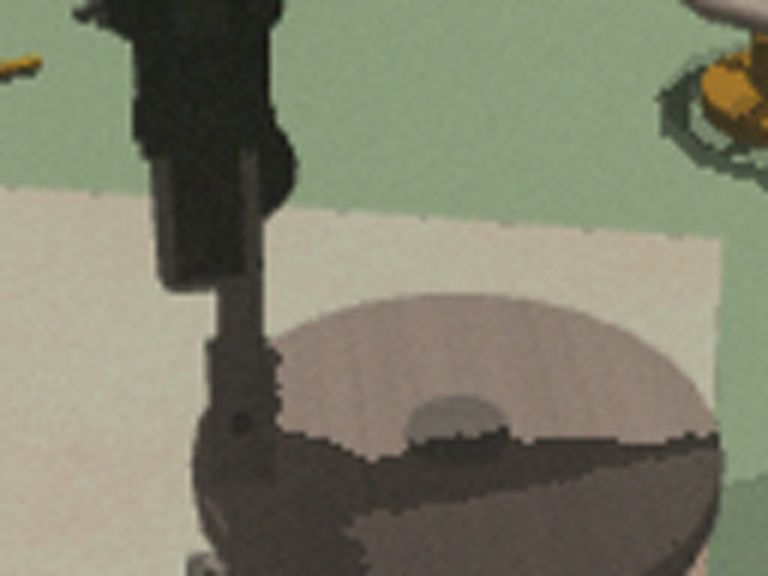

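The shank now stands vertical (x≈240 from the pin to the pads) but the knob sits about 6 mm off pad centre. Regrip centred before turning.

Call:
carry_out(commands=[[[0,0,0,0,0,0],[0,0,0,0,0,0],[0,0,0,0,0,0],[0,0,0,0,0,0],[0.07,0.01,0.02,0,0,0],[0.07,0.01,0,0,0,0],[0,0,0,0,0,0]]], hand=0)

```text
clock: 8.43
position: [0.5784, 0.0101, 0.1557]
ee_rot: [-0.143, 0.99, -0.0, -0.0]
ft_force: [0.6, -0.8, 0.1]
grip_width: 0.494
grasp_force: 0.0
```

Call:
carry_out(commands=[[[0,0,0,0,0,0],[0,0,0,0,0,0],[0,0,0,0,0,0],[0,0,0,0,0,0],[0,0,0,0,0,0],[0,0,0,0,0,0],[0,0,0,0,0,0],[0,0,0,0,0,0],[0,0,0,0,0,0]]], hand=1, force=30)

```text
clock: 9.18
position: [0.5792, 0.0101, 0.1561]
ee_rot: [-0.143, 0.99, -0.0, 0.0]
ft_force: [-0.0, -1.1, 4.8]
grip_width: 0.254
grasp_force: 29.4
```

Run:
```python
from h import *
go([.579,.0096,.156])
im=camera("side")[:,:,::-1][165:261,180:308]
cv2.imwrite("pics/side5.png",cv2.resize(im,(768,576),interpolation=cv2.INTER_CUBIC))
```

```text
t 9.1833 pos [0.5792 0.0101 0.1561] yaw y 106.45 z [ 5.e-04 -2.e-04 -1.e+00] q7 1.464 w 0.25384316854475153 F [-0.  -1.1  4.8] 29.428198635578156
units to target [ 0.008 -0.01   0.002]
```

View pics/side5.png

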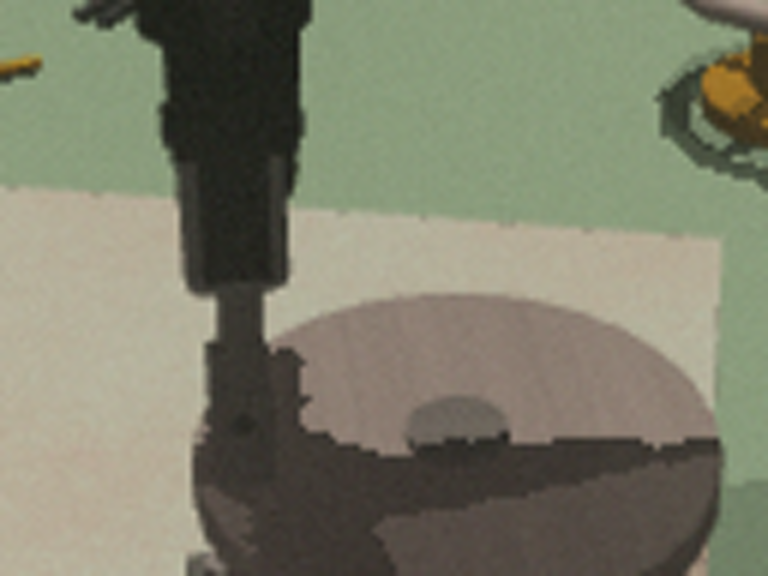

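Knob now centred in the pads with the handle upright (pin at (243,422), shank x≈240). Turn the wheel.

Call:
carry_out(commands=[[[0.007,-0.13,0,0,0,1],[0.007,-0.13,0,0,0,1],[0.007,-0.13,0,0,0,1],[0.007,-0.13,0,0,0,1],[0.007,-0.13,0,0,0,1],[0.007,-0.13,0,0,0,1],[0.007,-0.13,0,0,0,1],[0,0,0,0,0,0]]])

```text
clock: 9.9
position: [0.5761, -0.0261, 0.1561]
ee_rot: [0.224, 0.975, -0.0, 0.0]
ft_force: [0.5, -1.1, 4.1]
grip_width: 0.255
grasp_force: 29.4
```

```bash
cat >> h.py <<'E'
def circ():
    o=get_obs();d=o["position"][:2]-[.531,-.0047];print("r",np.linalg.norm(d),"wheel deg",16.75-np.degrees(np.arctan2(d[1],d[0])));go([*([.531,-.0047]+d/np.linalg.norm(d)*.05),.156])
E
python3 -c "from h import *;circ()"
```

```text
r 0.049882152413783985 wheel deg 42.1323133740633
t 9.9 pos [ 0.5761 -0.0261  0.1561] yaw y 64.07 z [ 3.e-04 -4.e-04 -1.e+00] q7 0.847 w 0.25454068329936075 F [ 0.5 -1.1  4.1] 29.42024677991867
units to target [-0.003  0.     0.003]
```

Call:
carry_out(commands=[[[0.007,-0.13,0,0,0,1],[0.007,-0.13,0,0,0,1],[0.007,-0.13,0,0,0,1],[0.007,-0.13,0,0,0,1],[0.007,-0.13,0,0,0,1],[0.007,-0.13,0,0,0,1],[0.007,-0.13,0,0,0,1],[0.003,-0.065,0,0,0,0.5],[0,0,0,0,0,0]]])

```text
clock: 10.65
position: [0.5475, -0.0506, 0.1561]
ee_rot: [0.578, 0.816, -0.0, 0.0]
ft_force: [-1.4, 0.0, 5.2]
grip_width: 0.258
grasp_force: 29.5
```

```bash
python3 -c "from h import *;circ()"
```

```text
r 0.04880678618954544 wheel deg 86.96048968008346
t 10.65 pos [ 0.5475 -0.0506  0.1561] yaw y 19.39 z [ 2.e-04 -3.e-04 -1.e+00] q7 0.18 w 0.25843460215677994 F [-1.4  0.   5.2] 29.45218116044998
units to target [-0.03   0.     0.002]
```

Call:
carry_out(commands=[[[-0.015,-0.03,0,0,0,0.2],[-0.015,-0.03,0,0,0,0.2],[0,-0.03,0,0,0,0],[0,0,0,0,0,0],[0,0,0,0,0,0]]])

```text
clock: 11.07
position: [0.5466, -0.0519, 0.1562]
ee_rot: [0.594, 0.805, 0.002, 0.001]
ft_force: [10.0, 3.2, -1.2]
grip_width: 0.256
grasp_force: 29.5
```

```bash
python3 -c "from h import *;circ()"
```

```text
r 0.049685551963538646 wheel deg 88.41450335172084
t 11.0667 pos [ 0.5466 -0.0519  0.1562] yaw y 17.18 z [ 0.0043  0.0016 -1.    ] q7 0.149 w 0.2556448366420621 F [10.   3.2 -1.2] 29.535398483276367
units to target [-0.008  0.     0.006]
```

The stop is reached (10 N reaction at 88.4°). Release and lift off.

Call:
carry_out(commands=[[[0,0,0,0,0,0],[0,0,0,0,0,0],[0,0,0,0,0,0],[0,0,0,0,0,0],[0,0,0,0,0,0],[0,0,0,0,0,0],[0,0,0,0,0,0],[0,0,-0.3,0,0,0],[0,0,-0.5,0,0,0],[0,0,-0.6,0,0,0],[0,0,-0.6,0,0,0],[0,0,-0.6,0,0,0],[0,0,-0.4,0,0,0],[0,0,0,0,0,0],[0,0,0,0,0,0]]], hand=-0.3)

```text
clock: 12.32
position: [0.5451, -0.0529, 0.2773]
ee_rot: [0.594, 0.804, 0.0, 0.001]
ft_force: [-0.9, -0.6, -0.1]
grip_width: 0.652
grasp_force: 0.0
```

Run:
```python
from h import *
go([.547,-.052,.28])
for n in("side","top"):cv2.imwrite(f"pics/{n}6.png",cv2.resize(camera(n)[:,:,::-1][120:312,120:376] if n=="side" else camera(n)[:,:,::-1],(768,576),interpolation=cv2.INTER_CUBIC))
a=np.radians(16.75-88.8);u=np.array([np.cos(a),np.sin(a),0])
h=np.array([.531,-.0047,.118])+.05*u
for f in(1.3,1.45,1.57):print(f,(px("side",h-u*.058*np.cos(f)+[0,0,.058*np.sin(f)])*2/3-120)*3)
print("pin",(px("side",h)*2/3-120)*3)
```

```text
t 12.3167 pos [ 0.5451 -0.0529  0.2773] yaw y 17.06 z [ 2.1e-03 -6.0e-04 -1.0e+00] q7 0.202 w 0.6515094990555771 F [-0.9 -0.6 -0.1] 0.0
units to target [ 0.007  0.052 -0.068]
1.3 [398.8 181.6]
1.45 [395.8 170. ]
1.57 [393.4 162.6]
pin [393.8 265.6]
```

View pics/side6.png

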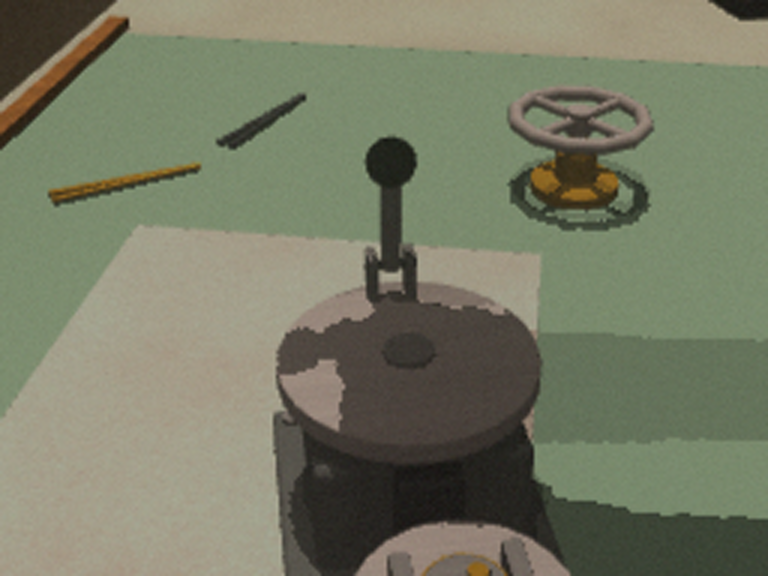

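The handle stands upright (knob (391,162), predicted (393,163)), with the lugs turned to the far side, the stage raised and the plain wheel untouched. The gripper is clear, so I am handing in.

```bash
python3 -c "from workcell import *;print(hand_in())"
```

```text
the job is handed in; nothing more can be done
None
```

I swung the crank handle upright first and then turned the lift wheel clockwise to its stop (10 N of resistance at about 88° of an expected 89°), so the stage is up; the handle is still standing, the plain wheel was not touched, and the job was handed in at about 12.5 s.

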